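# Close the full sharps container with its snap cap

## Robot

A 6-joint arm with a two-finger parallel gripper is mounted at the origin on the work surface. World frame = base frame: x ahead of the robot, y to its left, z up, the work surface at z = 0. Lengths are in mm, angles in rad, forces in N, time in s.
With the tool pointing down it reaches from about 300 to 825 mm from the base axis. Payload 5.4 kg.
Tool frame: the origin (TCP) lies at the very end of the fingers, on their centre line; the grasp point (between the pads) lies 19 mm behind it; z points along the fingers, y is the line along which they close (so a half turn about z gives the same grasp; the last joint's range is limited). The gripper opens to 92 mm and grips with 3 to 60 N. Pads are 20 mm wide; open, the fingers measure 128 mm over their backs; the gripper's body (75 mm by 189 mm) begins 69 mm behind the grasp point.
Start: joints at [1.097, 0.158, 1.597, -0, 1.386, -0.21], TCP at [149.942, 555.089, 214.601] pointing down, gripper open.
Joint ranges: [-2.91, 2.91], [-0.94, 2.29], [0.18, 2.7], [-1.29, 4.43], [0.17, 2.64], [-3, 3]. Speed limits (rad/s): [2.57, 2.57, 3.14, 3.14, 3.14, 3.14].

## Interface

Orientations are given as [roll, pitch, yaw] about the fixed x, y, z axes, in that order (R = Rz(yaw) Ry(pitch) Rx(roll)).
In Python, from plant import sensors, cams, job, finder gives the robot as it stands.
- The arm moves only by the shell command python3 -m creep 'ROWS' [OPENING] [FORCE]. ROWS is JSON, a list of rows, each an object with "dp": the shift along the tool's x, y, z in cm, a list of three; "turn": the turn about the tool's z in degrees. In form: [{"dp": [x, y, z], "turn": turn}, ...]. A call has exactly 5 rows; each row shifts and turns the commanded pose from where the row before left it, along the tool's axes as they then stand; what a row does not reach is not made up. A row lasts 1/8 s, in which the tool goes at most 62.5 mm and 10.7 degrees, less where a joint would pass 70% of its speed; a pose out of reach is approached as far as the arm can. A call is refused whole if a number of a shift passes 6.25 or a number of a turn 10.7, either way. A call with a gripper value outside its range is refused whole. OPENING is the gripper command: -1 is shut, 1 is fully open, values between are in proportion, set as the call begins (- or left out, the last holds). The fingers move at their own pace and stop on an object; FORCE is the grip in N (left out, the last holds). Time passes only in rows, so rows that do not move let the fingers close, or fill a call up. It gives the time, the measured TCP pose, the force, the opening and the grip force at its end, in the units of the state.
- sensors.get_state(): the state, without advancing time (a new reading comes with each control period).
- cams.snapshot(name): name is "scene" or "top" or "wrist"; returns the picture (480x640x3 uint8, red, green, blue); there is no depth.
- cams.calibration(name): a dict with "fov_y" (degrees; the focal length in pixels is half the picture's height over the tangent of half this angle, whatever the lens; pixels are square), "cx", "cy" (the principal point, pixels), "eye" and "attitude" of the camera in the world. Camera axes: x right, y down, z forward; pixel columns grow to the right and rows downward; lengths in mm; the calibration is good to about 2 mm. A picture is of the moment at which its call begins: read the wrist's pose just before it. calibration takes no time and is no camera call; for the wrist camera it gives the pose at the moment of the call.
- job.sign_off(): hands the job in; it is judged then, once.
Trained networks look in the newest picture that a camera, given by its name, has taken for a name from the list of things; names that differ only in an ending like _2 or _b are one class to them, and where a whole thing is asked for, a point or a joint stands for the part that bears it (a point fixed in the world has none). Each returns a list of dicts, best first, with "score" (0 to 1); they miss things now and then, are a little off and sometimes report something else, mostly with a low value. They report only what shows in the picture. A call takes as long as a camera call. They do not tell look-alikes from the thing itself.
- finder.boxes_of(camera, name): "bbox" ([left, top, right, bottom] in pixels, round what is visible of it).
The state is a dict: "time_s": time; "joint_pos": joint angles; "qd": joint speeds; "joint_torque": joint torques, N m; "position": TCP position; "tcp_rot": TCP orientation; "contact_force": force on the tool from outside, world axes, zero at the start; "torque": the same for the moment, N m; "width": finger opening in mm; "grasp_force": force on a finger pad.
Only numpy, scipy, OpenCV 4.12 (cv2) and the standard library are available. Lean on these libraries where they do the work, as an engineer would, in place of code of your own. Each camera call takes 0.05 s, during which the arm holds its last target. There are 200 camera calls.

## Task

The sharps container is full: find its red closing cap, which lies in the storage tray under one of the two loose green covers, and snap the cap flat onto the container's mouth - push straight down past the resistance until both catches click over it, then stop pushing, let go and do not lean on it. Leave both covers lying flat on the tray, leave the swab box in its pocket, do not drop the cap, and do not disturb the things standing around.

Things in the scene. Friction and masses are not known exactly. Their poses are not given: they have to be found in the camera images.
- cap_center (a point): Red closing cap, loose, 70 g, starts upright in an end pocket of the tray. From below: plug 20 mm deep (84 x 46 mm, tapering to 70 x 32), plate 110 x 68 x 6 mm, upright grip rib 60 x 14 x 34 mm high. x along plate and rib, z up; a half turn changes nothing. Point half-way up: 30 mm above the plug's foot, 10 above the plate's underside, 30 below the rib's top.
- mouth (a point): Centre of the container's mouth, on its white top face 120 mm above the table. The mouth is an open hole 91 (local x) x 53 mm (y); the cap's plug enters with 3.5 mm to spare all round, rib along x. Cap home: plate flat on the white top, cap_center 10 mm above this point.
- container: Yellow sharps container with a white top, bolted down, 190 (local x) x 160 (y) x 120 mm high on a steel foot plate 220 x 190 mm; origin at the centre of its underside, mouth above it, same axes.
- catch_near (a joint): Blue spring catch 40 mm wide at the mouth's end at local x = -55 mm, rising 29 mm above the white top; 0 m = sprung in, grows as pushed outward. The cap's plate meets the sloping noses of both catches about 21 mm before home; a push of about 10 to 15 N peaks about 12 mm before home, then drops away as they click over the plate, which then meets the rigid top. They pull it home and hold it.
- catch_far (a joint): The same catch at local x = +55 mm. A cap merely laid on stays up on the noses; if only one catch has clicked the cap sits tilted.
- tray: White tray, bolted down, 162 (local x) x 304 (y) x 70 mm high; origin at the centre of its underside. Three pockets along y, centred at y = -98, 0, +98 mm, each 130 (x) x 88 (y) x 65 mm deep over a 5 mm floor. The middle one is open and empty; one end pocket holds the cap, the other a swab box, which varies. Grey lips 8 mm high along the two long edges guide the covers along y.
- cover_a_grip (a point): Loose green cover plate over the tray's pocket at y = +98 mm: 146 (x) x 94 (y) x 6 mm, 150 g, with a black upright grip rib 60 (along x) x 14 x 32 mm high. Point on the rib, 26 mm above the plate's underside, 12 mm below the rib's top, 96 mm above the table as it lies on the tray; axes as the tray's. It slides along the tray's y; 98 mm takes it over the middle pocket.
- cover_b_grip (a point): The second cover, identical, over the tray's pocket at y = -98 mm.
- swab_box: White and blue swab box 90 x 56 x 50 mm in the other end pocket, to be left there; origin at the centre of its underside
- basket: Orange basket 110 x 220 x 70 mm with cartons up to 76 mm high, fixed, beyond the tray; an obstacle; origin at the centre of its underside
- pump_bottle: white bottle with a blue cap, 60 mm across, 200 mm tall, standing between tray and container; bystander; origin at the centre of its underside
- vial_carton: white and blue carton 45 x 75 x 120 mm, standing beyond the container; bystander; origin at the centre of its underside
- amber_bottle: amber bottle 52 mm across, 150 mm tall, beyond the container; bystander; origin at the centre of its underside
- dish: steel bowl 110 mm across, 45 mm tall, on the robot's side of the container; bystander; origin at the centre of its underside
- jar: glass jar 56 mm across, 85 mm tall, on the robot's side of the tray; bystander; origin at the centre of its underside
- glove_box: blue box 65 x 130 x 55 mm, on the robot's side of the tray; bystander; origin at the centre of its underside
Not all that is in view belongs to the job. What is shaped like the part that bears cover_b_grip but pink or purple is not meant.

How it is judged:
By the outcome, as a careful person would: the job done as asked, in the order asked, and still so for the second after the job is handed in, with the robot touching nothing.
It also fails if it takes over 58 s, if anything falls off the work surface, if the arm or the gripper's body presses on something with over 40 N, if the wrist force passes 120 N, or if a joint passes its speed limit or range.

## Working session

There is one attempt and no reset: what is moved stays moved. The work goes in short steps, Python scripts to look and compute and a shell command to move; the robot and the scene stay as the last step left them, time stands still between calls to the robot, and variables do not carry over. Pictures are saved under pics/ and viewed, at most 10 in all, crops included, and the job is handed in when it is done.

```bash
mkdir -p pics; ls; python3 - <<'E'
from plant import sensors,cams,job,finder
import cv2
s=sensors.get_state();print({k:s[k] for k in s})
for n in("scene","top"):
    p=cams.snapshot(n);cv2.imwrite(f"pics/{n}0.png",p[:,:,::-1]);print(n,cams.calibration(n))
    for t in("container","tray","cover_a_grip","catch_near","pump_bottle","jar","glove_box","dish","vial_carton","amber_bottle"):
        print(t,[([round(v) for v in d["bbox"]],round(d["score"],2)) for d in finder.boxes_of(n,t)[:4]])
E
```

```text
pics
{'time_s': 0.0, 'joint_pos': array([ 1.09688126e+00,  1.59056210e-01,  1.59819636e+00, -1.26967859e-05,
        1.38620538e+00, -2.10143990e-01]), 'qd': array([ 0.00063377, -0.00090434, -0.00037835,  0.00120615, -0.00075134,
        0.00079889]), 'joint_torque': array([-5.45290277e-04, -3.85578132e+01, -3.22102976e+01,  7.00065424e-02,
        3.81422590e-02, -1.58724338e-04]), 'position': array([149.67673114, 554.5385029 , 213.63286981]), 'tcp_rot': array([-3.13976579e+00, -3.76898556e-04,  2.87782358e+00]), 'contact_force': array([-0.00838417,  0.40100161, -0.41749514]), 'torque': array([ 0.04891439, -0.01251137, -0.00821178]), 'grasp_force': 0.0, 'width': 92.39000421230992}
scene {'fov_y': 53.38422324429396, 'cx': 321.79405388156977, 'cy': 242.75766374601596, 'eye': array([1356.23015277, -206.73223639,  960.27606228]), 'attitude': array([-2.32646534e+00,  2.17298788e-03,  1.35681080e+00])}
container [([198, 242, 290, 356], 0.59), ([422, 221, 470, 258], 0.49)]
tray [([349, 221, 476, 284], 0.84), ([197, 243, 279, 353], 0.62)]
cover_a_grip [([422, 220, 470, 260], 0.61)]
catch_ne
[... 246 characters left out ...]
, 361], 0.74)]
amber_bottle [([216, 325, 244, 380], 0.77)]
top {'fov_y': 45.71986645134923, 'cx': 328.5132614704982, 'cy': 252.55742050379874, 'eye': array([ 267.26586381,    6.01852052, 1545.25169373]), 'attitude': array([-3.00681106, -0.025403  , -1.54292561])}
container [([368, 182, 454, 270], 0.83)]
tray [([168, 202, 293, 282], 0.66), ([176, 273, 200, 298], 0.48), ([413, 150, 439, 176], 0.23)]
cover_a_grip [([171, 208, 218, 268], 0.57)]
catch_near [([410, 237, 426, 248], 0.59)]
pump_bottle []
jar [([176, 274, 197, 297], 0.93)]
glove_box [([220, 288, 271, 313], 0.71)]
dish [([410, 268, 453, 308], 0.81)]
vial_carton [([195, 164, 285, 216], 0.55)]
amber_bottle [([412, 148, 440, 178], 0.68)]
```

```bash
python3 - <<'E'
import cv2
a=cv2.imread("pics/top0.png")[130:330,140:480];cv2.imwrite("pics/t1.png",cv2.resize(a,None,fx=2.35,fy=2.35,interpolation=2))
a=cv2.imread("pics/scene0.png")[190:390,180:490];cv2.imwrite("pics/s1.png",cv2.resize(a,None,fx=2.5,fy=2.5,interpolation=2))
E
```

```text
(no output)
```

View pics/t1.png

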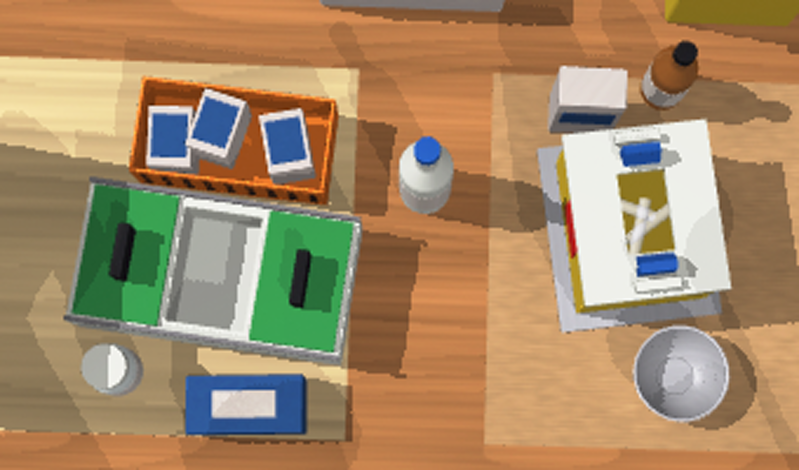

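View pics/s1.png

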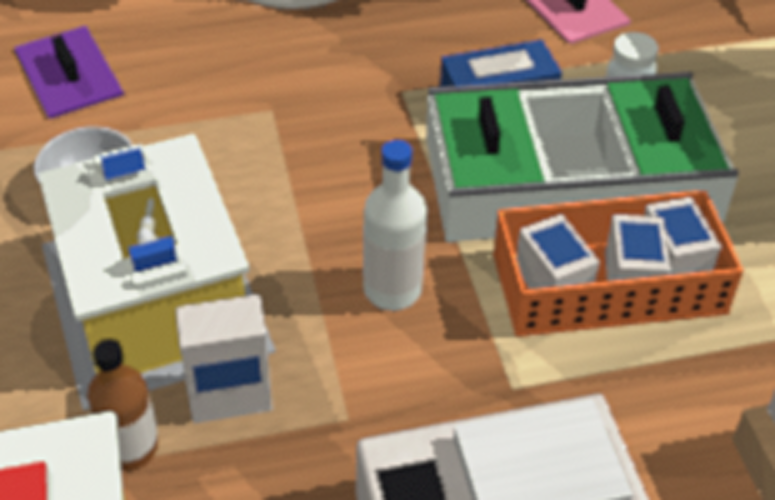

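```bash
cat > h.py <<'E'
import numpy as np,cv2
from scipy.spatial.transform import Rotation as R
from plant import sensors,cams,job,finder
def ray(c,uv):
    f=240/np.tan(np.radians(c["fov_y"])/2)
    return R.from_euler("xyz",c["attitude"]).as_matrix()@np.array([(uv[0]-c["cx"])/f,(uv[1]-c["cy"])/f,1])
def at(c,uv,z):
    d=ray(c,uv);e=np.array(c["eye"]);return (e+d*(z-e[2])/d[2])[:2]
def proj(c,P):
    f=240/np.tan(np.radians(c["fov_y"])/2)
    p=R.from_euler("xyz",c["attitude"]).as_matrix().T@(np.array(P)-c["eye"]);return p[:2]/p[2]*f+[c["cx"],c["cy"]]
def blobs(m,c,z,amin=30):
    n,l,st,ce=cv2.connectedComponentsWithStats(m.astype(np.uint8))
    for i in range(1,n):
        if st[i,4]<amin: continue
        k=cv2.findContours((l==i).astype(np.uint8),0,1)[0][0].reshape(-1,2)
        w=np.array([at(c,p,z) for p in k],np.float32)
        r=cv2.minAreaRect(w);print("px",ce[i].round(),"area",st[i,4],"world",np.round(r[0],1),"size",np.round(r[1],1),"ang",round(r[2],1))
def st():
    s=sensors.get_state();print(round(s["time_s"],2),s["position"].round(1),np.degrees(s["tcp_rot"]).round(1),"F",s["contact_force"].round(1),"w",round(s["width"],1),"g",round(s["grasp_force"],1));return s
E
python3 - <<'E'
from h import *
for n in("top","scene"):
    p=cv2.imread(f"pics/{n}0.png")[:,:,::-1].astype(int);c=cams.calibration(n);r,g,b=p[...,0],p[...,1],p[...,2]
    print(n,"green");blobs((g>r*1.6)&(g>b*1.2),c,76,100)
    print("blue catch");blobs((b>r*2)&(b>g*1.3),c,145,30)
    print("white");blobs((r>175)&(g>175)&(b>170),c,120,300)
    print("orange");blobs((r>170)&(g<110)&(b<60),c,70,100)
c=cams.calibration("top")
q=lambda x,y,z:print(at(c,(140+x/2.35,130+y/2.35),z).round())
print("ribs base");q(122,253,92);q(300,278,92)
print("pump cap");q(428,150,200)
print("hole corners");[q(*v,120) for v in((618,172),(665,168),(676,250),(628,256))]
print("top corners");[q(*v,120) for v in((560,134),(706,119),(731,290),(580,306))]
E
```

```text
top green
px [193. 238.] area 1864 world [495.1 326.9] size [ 94.8 146. ] ang 83.3
px [268. 249.] area 1878 world [471.8 132.2] size [ 94.  145.8] ang 83.2
blue catch
px [187.  88.] area 1761 world [872.2 352.1] size [140.2  86.6] ang 90.0
px [ 11. 134.] area 522 world [743.8 774.7] size [70.7 79.1] ang 2.1
px [231. 182.] area 256 world [630.2 225.5] size [36.1 45.4] ang 73.5
px [212. 187.] area 255 world [613.8 273.6] size [35.6 44.7] ang 89.8
px [390. 180.] area 78 world [ 648.3 -173.6] size [58.2  9. ] ang 88.5
px [261. 189.] area 259 world [613.1 149.9] size [45.8 35.9] ang 11.7
px [321. 194.] area 104 world [607.5  -1.2] size [28.4 25.2] ang 1.8
px [412. 195.] area 139 world [ 611.1 -231.7] size [21.9 42.1] ang 8.4
px [638. 234.] area 196 world [ 515.6 -803.7] size [  7.7 179.5] ang 87.3
px [419. 242.] area 134 world [ 491.8 -249.6] size [20.2 40.6] ang 1.8
px [244. 302.] area 923 world [329.8 179. ] size [ 58.6 122.8] ang 1.7
white
px [71. 39.] area 6650 world [1007.9  668.6] size [221.5 221.8] ang 0.0
px [250.   2.] area 448 world [1128.4  216. ] size [ 17.3 221.5] ang 2.5
px 
[... 3530 characters left out ...]
366.] area 479 world [940.6 363.8] size [ 82.9 193.6] ang 26.3
px [388. 383.] area 4384 world [899.4  10.9] size [206.4 121.7] ang 89.9
px [182. 406.] area 6204 world [ 855.8 -371.1] size [175.6 175.6] ang 89.9
px [548. 454.] area 567 world [1093.7  249.7] size [32.3 96.1] ang 27.4
px [424. 463.] area 1435 world [1062.6   44.4] size [144.8  35.2] ang 80.9
px [624. 474.] area 307 world [1152.   359.2] size [55.8 16.3] ang 77.7
orange
px [181. 401.] area 1436 world [ 822.3 -382.9] size [98.6 63.9] ang 0.1
ribs base
[493. 327.]
[471. 131.]
pump cap
[593.  -4.]
hole corners
[ 595. -212.]
[ 602. -264.]
[ 511. -276.]
[ 503. -224.]
top corners
[ 636. -148.]
[ 658. -309.]
[ 469. -336.]
[ 447. -173.]
```

```bash
python3 - <<'E'
from h import *
s=st();p=cams.snapshot("wrist");cv2.imwrite("pics/w0.png",p[:,:,::-1]);c=cams.calibration("wrist");print(c)
E
```

```text
1.1 [149.9 555.1 214.6] [-180.    -0.   164.9] F [-0.7 -0.2 -0.5] w 91.8 g 0.0
{'fov_y': 66.49258297648308, 'cx': 320.19750805559426, 'cy': 243.25260640660042, 'eye': array([ 86.86920608, 571.65036488, 385.38726064]), 'attitude': array([ 2.90590231e+00, -7.71896603e-04,  1.30778369e+00])}
```

View pics/w0.png

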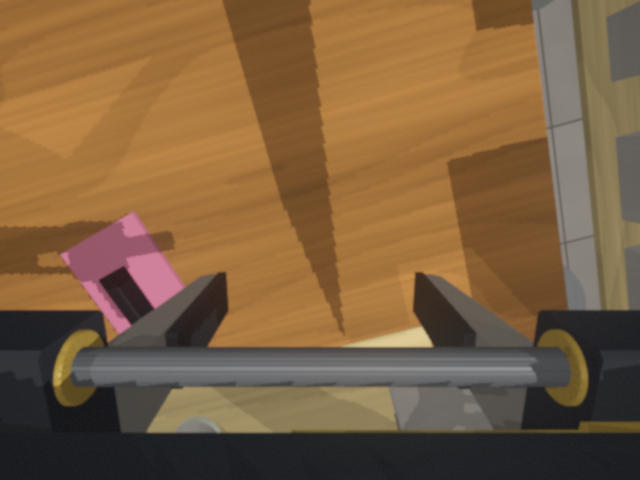

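```bash
cat >> h.py <<'E'
def need(x,y,z,yaw=None):
    s=st();M=R.from_euler("xyz",s["tcp_rot"]).as_matrix();d=M.T@(np.array([x,y,z])-s["position"])/10
    t=None if yaw is None else ((np.degrees(s["tcp_rot"][2])-yaw+180)%360-180)
    print("dp cm",d.round(2),"rows",round(np.abs(d).max()/6.25,1),"turn",t)
E
python3 -c "
from h import *
need(495.5,325,150,173.2)"
```

```text
1.15 [149.9 555.1 214.6] [-180.     0.   164.9] F [-0.6 -1.  -0.2] w 91.8 g 0.0
dp cm [-39.36 -13.2    6.46] rows 6.3 turn -8.312741497894905
```

```bash
python3 -m creep '[{"dp":[-5,-1.7,0.5],"turn":0},{"dp":[-5,-1.7,0.5],"turn":0},{"dp":[-5,-1.7,0.5],"turn":0},{"dp":[-5,-1.7,0.5],"turn":0},{"dp":[-5,-1.7,0.5],"turn":0}]' 0.2
python3 -m creep '[{"dp":[-5,-1.7,1],"turn":0},{"dp":[-5,-1.7,1.5],"turn":0},{"dp":[-4.3,-1.3,1.5],"turn":0},{"dp":[0,0,0],"turn":-8.3},{"dp":[0,0,0],"turn":0}]'
python3 - <<'E'
from h import *
need(495.5,325,77,173.2)
p=cams.snapshot("wrist");c=cams.calibration("wrist");cv2.imwrite("pics/w1.png",p[:,:,::-1]);p=p.astype(int)
for n in("cover_a_grip",):print([(np.round(d["bbox"]),round(d["score"],2)) for d in finder.boxes_of("wrist",n)[:3]])
print(proj(c,(495.5,325,108)),proj(c,(495.5,325,76)))
E
```

```text
time_s: 1.78
position: [370.5, 406.8, 189.6]
tcp_rot: [3.141, 0.0, 2.878]
contact_force: [-0.3, 1.3, 0.6]
width: 55.2
grasp_force: 0.0
time_s: 2.4
position: [495.2, 324.8, 149.3]
tcp_rot: [-3.141, -0.001, 3.02]
contact_force: [0.1, -0.1, 0.3]
width: 55.3
grasp_force: 0.0
2.4 [495.2 324.8 149.3] [-180.    -0.   173.1] F [ 0.1 -0.1  0.3] w 55.3 g 0.0
dp cm [-0.04  0.02  7.23] rows 1.2 turn -0.14901506225663752
[(array([252., 142., 398., 346.]), 0.86)]
[320.32076389 267.06882922] [320.26043264 253.3261894 ]
```

View pics/w1.png

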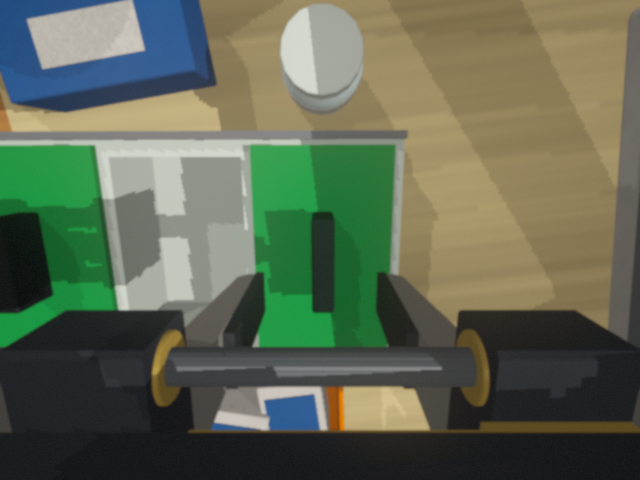

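```bash
python3 -m creep '[{"dp":[0,0,3],"turn":0},{"dp":[0,0,2.5],"turn":0},{"dp":[0,0,1.7],"turn":0},{"dp":[0,0,0],"turn":0},{"dp":[0,0,0],"turn":0}]'
python3 -m creep '[{"dp":[0,0,0],"turn":0},{"dp":[0,0,0],"turn":0},{"dp":[0,0,0],"turn":0},{"dp":[0,0,0],"turn":0},{"dp":[0,0,0],"turn":0}]' -1 20
python3 -m creep '[{"dp":[0,-0.6,0],"turn":0},{"dp":[0,-1.4,0],"turn":0},{"dp":[0,-1.5,0],"turn":0},{"dp":[0,-1.4,0],"turn":0},{"dp":[0,-0.6,0],"turn":0}]'
python3 - <<'E'
from h import *
for n in("wrist","scene","top"):
    p=cams.snapshot(n);cv2.imwrite(f"pics/{n}2.png",p[:,:,::-1]);p=p.astype(int);r,g,b=p[...,0],p[...,1],p[...,2]
    print(n);blobs((r>100)&(g<r*0.35)&(b<r*0.35),cams.calibration(n),40,40)
    print([(np.round(d["bbox"]),round(d["score"],2)) for d in finder.boxes_of(n,"cap_center")[:2]],[(np.round(d["bbox"]),round(d["score"],2)) for d in finder.boxes_of(n,"swab_box")[:2]])
E
```

```text
time_s: 3.12
position: [495.1, 325.6, 78.0]
tcp_rot: [3.141, 0.001, 3.023]
contact_force: [0.2, 1.0, -0.6]
width: 55.4
grasp_force: 0.0
time_s: 3.75
position: [494.9, 325.3, 77.6]
tcp_rot: [3.141, 0.0, 3.023]
contact_force: [-0.2, 0.5, -0.0]
width: 14.1
grasp_force: 20.0
time_s: 4.38
position: [488.3, 269.3, 77.6]
tcp_rot: [-3.141, -0.0, 3.021]
contact_force: [-0.6, 0.6, -0.4]
width: 14.1
grasp_force: 20.0
wrist
[(array([217., 140., 425., 418.]), 0.66)] [(array([415., 181., 482., 309.]), 0.8)]
scene
px [181. 401.] area 1489 world [ 804.5 -388.9] size [ 67.7 103.3] ang 89.9
[] []
top
px [465.  89.] area 786 world [ 944.4 -395.3] size [97.1 65.6] ang 2.0
px [382. 228.] area 46 world [ 545.  -169.6] size [57.8  5.5] ang 8.4
[] [(array([181., 247., 196., 256.]), 0.58), (array([410., 268., 454., 308.]), 0.5)]
```

View pics/wrist2.png

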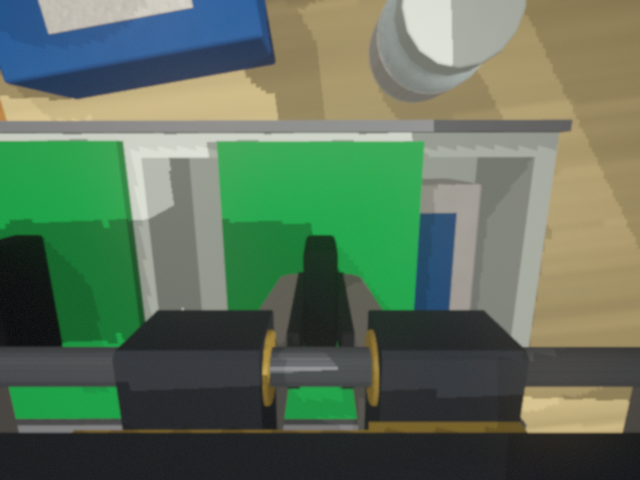

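```bash
python3 -m creep '[{"dp":[0,0.8,0],"turn":0},{"dp":[0,1.9,0],"turn":0},{"dp":[0,1.9,0],"turn":0},{"dp":[0,0.9,0],"turn":0},{"dp":[0,0,0],"turn":0}]'
python3 -m creep '[{"dp":[0,0,0],"turn":0},{"dp":[0,0,0],"turn":0},{"dp":[0,0,0],"turn":0},{"dp":[0,0,-2],"turn":0},{"dp":[0,0,-4],"turn":0}]' 0.2
python3 -m creep '[{"dp":[0,-3.5,0],"turn":0},{"dp":[0,-5,0],"turn":0},{"dp":[0,-5,0],"turn":0},{"dp":[0,-4.1,0],"turn":0},{"dp":[0,-2,0],"turn":0}]'
python3 - <<'E'
from h import *
need(472.6,130.2,77,173.2)
p=cams.snapshot("wrist");c=cams.calibration("wrist");cv2.imwrite("pics/w3.png",p[:,:,::-1]);p=p.astype(int)
print([(np.round(d["bbox"]),round(d["score"],2)) for d in finder.boxes_of("wrist","cover_a_grip")[:3]])
m=(p.max(2)<45);m[320:]=0;m[:,:280]=0;m[:,380:]=0;blobs(m,c,108,100)
p=cams.snapshot("top").astype(int);r,g,b=p[...,0],p[...,1],p[...,2];blobs((g>r*1.6)&(g>b*1.2),cams.calibration("top"),76,100)
E
```

```text
time_s: 5.45
position: [495.0, 326.6, 77.6]
tcp_rot: [3.14, 0.0, 3.024]
contact_force: [-0.9, 1.3, 1.2]
width: 14.3
grasp_force: 20.0
time_s: 6.08
position: [493.9, 324.6, 137.7]
tcp_rot: [-3.14, -0.003, 3.022]
contact_force: [0.4, -0.7, 0.9]
width: 54.7
grasp_force: 0.0
time_s: 6.7
position: [472.0, 128.7, 139.3]
tcp_rot: [3.142, 0.002, 3.021]
contact_force: [-0.2, -0.5, 0.5]
width: 55.1
grasp_force: 0.0
6.7 [472.  128.7 139.3] [1.800e+02 1.000e-01 1.731e+02] F [-0.2 -0.5  0.5] w 55.1 g 0.0
dp cm [-0.03  0.15  6.23] rows 1.0 turn -0.12256669195517134
[(array([539., 141., 640., 348.]), 0.88), (array([282.,   0., 501., 111.]), 0.5)]
px [193. 238.] area 1862 world [495.2 327.1] size [ 94.9 146. ] ang 83.2
px [258. 263.] area 492 world [435.8 153. ] size [61.2 63.7] ang 83.3
```

```bash
python3 -m creep '[{"dp":[0,0.1,2.5],"turn":0},{"dp":[0,0,2.3],"turn":0},{"dp":[0,0,1.4],"turn":0},{"dp":[0,0,0],"turn":0},{"dp":[0,0,0],"turn":0}]'
python3 -m creep '[{"dp":[0,0,0],"turn":0},{"dp":[0,0,0],"turn":0},{"dp":[0,0,0],"turn":0},{"dp":[0,0,0],"turn":0},{"dp":[0,0,0],"turn":0}]' -1 20
python3 -m creep '[{"dp":[0,1.0,0],"turn":0},{"dp":[0,2.6,0],"turn":0},{"dp":[0,2.8,0],"turn":0},{"dp":[0,2.4,0],"turn":0},{"dp":[0,1.0,0],"turn":0}]'
python3 -m creep '[{"dp":[0,0,0],"turn":0},{"dp":[0,0,0],"turn":0},{"dp":[0,0,0],"turn":0},{"dp":[0,0,-2],"turn":0},{"dp":[0,0,-4],"turn":0}]' 0
python3 -m creep '[{"dp":[0,-1.5,-0.5],"turn":0},{"dp":[0,-3,0],"turn":0},{"dp":[0,-3.2,0],"turn":0},{"dp":[0,-2,0],"turn":0},{"dp":[0,0,0],"turn":0}]'
python3 - <<'E'
from h import *
st()
p=cams.snapshot("wrist");c=cams.calibration("wrist");cv2.imwrite("pics/w4.png",p[:,:,::-1]);p=p.astype(int);r,g,b=p[...,0],p[...,1],p[...,2]
m=(r>70)&(g<r*0.4)&(b<r*0.4);print("z31");blobs(m,c,31,60);print("z65");blobs(m,c,65,60)
print(proj(c,(472.6,130.2,65)))
p=cams.snapshot("top").astype(int);r,g,b=p[...,0],p[...,1],p[...,2];blobs((g>r*1.6)&(g>b*1.2),cams.calibration("top"),76,100)
E
```

```text
time_s: 7.48
position: [472.6, 132.3, 76.4]
tcp_rot: [3.141, 0.002, 3.023]
contact_force: [0.5, 1.3, 3.4]
width: 55.2
grasp_force: 1.3
time_s: 8.1
position: [472.6, 131.4, 76.4]
tcp_rot: [-3.141, 0.002, 3.023]
contact_force: [0.8, -0.7, 5.8]
width: 13.7
grasp_force: 21.4
time_s: 8.72
position: [484.2, 228.8, 76.4]
tcp_rot: [-3.14, 0.001, 3.024]
contact_force: [-0.5, -6.0, 7.8]
width: 13.8
grasp_force: 22.0
time_s: 9.35
position: [481.0, 228.0, 133.5]
tcp_rot: [-3.139, -0.006, 3.023]
contact_force: [0.8, -1.1, 0.7]
width: 46.2
grasp_force: 0.0
time_s: 9.98
position: [470.7, 131.1, 139.0]
tcp_rot: [-3.141, -0.003, 3.02]
contact_force: [0.3, 0.9, 0.9]
width: 46.0
grasp_force: 0.0
9.97 [470.7 131.1 139. ] [-180.    -0.2  173. ] F [0.3 0.9 0.9] w 46.0 g 0.0
z31
px [317. 245.] area 11246 world [476.8 128.8] size [ 66.4 108.6] ang 83.1
z65
px [317. 245.] area 11246 world [468.2 130.1] size [58.3 95.4] ang 83.1
[318.30676925 254.95509845]
px [196. 240.] area 2118 world [493.8 315.6] size [118.1 146. ] ang 83.2
px [237. 261.] area 401 world [440.7 212.2] size [47.3 65.1] ang 83.3
```

View pics/w4.png

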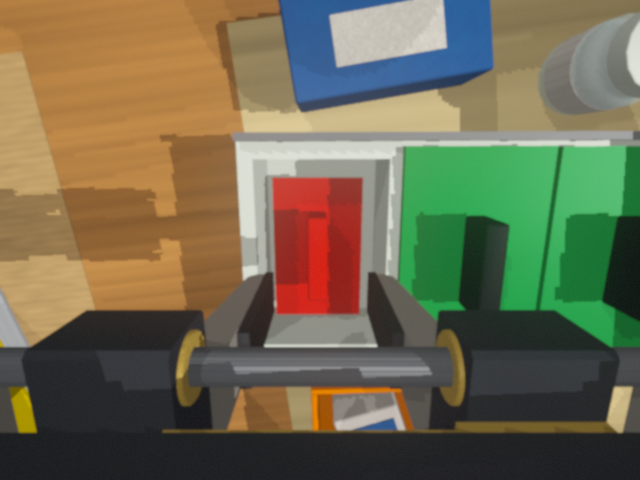

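```bash
python3 - <<'E'
from h import *
c=cams.calibration("wrist")
print("plate far/near edges",at(c,(318,178),31),at(c,(318,314),31),"rib",at(c,(318,212),65),at(c,(318,300),65))
print("sides",at(c,(273,240),31),at(c,(363,240),31),"rib sides",at(c,(308,240),65),at(c,(327,240),65))
need(472.5,129.5,34.5,173.2)
E
```

```text
plate far/near edges [422.5287817  136.45921822] [532.08844931 123.21878952] rib [443.08879394 134.14558005] [506.1069496  126.52975377]
sides [465.88585344  95.71962446] [474.25971087 165.71485499] rib sides [461.54067417 124.98574837] [463.09346413 137.96517776]
10.07 [471.2 132.5 139.6] [-1.800e+02 -1.000e-01  1.731e+02] F [-0.  1.  0.] w 46.2 g 0.0
dp cm [-0.18 -0.28 10.51] rows 1.7 turn -0.054485993345707584
```

```bash
python3 -m creep '[{"dp":[-0.45,-0.2,3],"turn":0},{"dp":[0,0,3],"turn":0},{"dp":[0,0,2.5],"turn":0},{"dp":[0,0,1.5],"turn":0},{"dp":[0,0,0.5],"turn":0}]' -0.3
python3 -m creep '[{"dp":[0,0,0],"turn":0},{"dp":[0,0,0],"turn":0},{"dp":[0,0,0],"turn":0},{"dp":[0,0,0],"turn":0},{"dp":[0,0,0],"turn":0}]' -1 50
python3 -m creep '[{"dp":[0,0,-1],"turn":0},{"dp":[0,0,-3],"turn":0},{"dp":[0,0,-5],"turn":0},{"dp":[0,0,-6],"turn":0},{"dp":[0,0,-4],"turn":0}]'
python3 - <<'E'
from h import *
need(480,-120,225,171.6+16.8)
p=cams.snapshot("wrist");c=cams.calibration("wrist");cv2.imwrite("pics/w5.png",p[:,:,::-1]);p=p.astype(int);r,g,b=p[...,0],p[...,1],p[...,2]
m=(r>70)&(g<r*0.4)&(b<r*0.4);z=sensors.get_state()["position"][2]-3.5;blobs(m,c,z,60);print(z)
E
```

```text
time_s: 10.7
position: [475.6, 130.4, 34.7]
tcp_rot: [-3.141, -0.001, 3.023]
contact_force: [-0.3, 0.2, 1.4]
width: 32.4
grasp_force: 0.0
time_s: 11.32
position: [476.9, 130.1, 36.5]
tcp_rot: [3.141, 0.002, 3.023]
contact_force: [-0.8, 0.5, 6.1]
width: 13.7
grasp_force: 50.0
time_s: 11.95
position: [476.6, 130.0, 228.9]
tcp_rot: [3.141, 0.003, 3.023]
contact_force: [1.3, -0.2, -1.5]
width: 13.7
grasp_force: 50.0
11.95 [476.6 130.  228.9] [180.    0.2 173.2] F [ 1.3 -0.2 -1.5] w 13.7 g 50.0
dp cm [ -3.3  -24.79   0.39] rows 4.0 turn -15.215108265734756
px [320. 241.] area 17107 world [467.5 131.3] size [67.1 88.3] ang 83.5
px [ 31. 322.] area 1823 world [480.5 -20.5] size [30.  19.9] ang 8.1
230.59639702987963
```

```bash
python3 -m creep '[{"dp":[-0.2,-3.5,-1.5],"turn":0},{"dp":[-0.4,-6,-0.5],"turn":0},{"dp":[-0.8,-6.2,0],"turn":0},{"dp":[-0.9,-6.2,0],"turn":0},{"dp":[-1,-5,0],"turn":0}]'
python3 -m creep '[{"dp":[0,0,0],"turn":-7.6},{"dp":[0,0,0],"turn":-7.6},{"dp":[-4,0.5,0],"turn":0},{"dp":[-5,0,0],"turn":0},{"dp":[-3,0,0],"turn":0}]'
python3 -m creep '[{"dp":[0,0,0],"turn":0},{"dp":[0,0,0],"turn":0},{"dp":[0,0,0],"turn":0},{"dp":[0,0,0],"turn":0},{"dp":[0,0,0],"turn":0}]'
python3 - <<'E'
from h import *
s=st()
p=cams.snapshot("wrist");c=cams.calibration("wrist");cv2.imwrite("pics/w6.png",p[:,:,::-1]);p=p.astype(int);r,g,b=p[...,0],p[...,1],p[...,2]
z=s["position"][2]-4
m=(r>70)&(g<r*0.4)&(b<r*0.4);print("cap");blobs(m,c,z,60)
print("white");blobs((r>150)&(g>150)&(b>145),c,120,300);print("catch");blobs((b>r*2)&(b>g*1.3),c,149,60)
E
```

```text
time_s: 12.62
position: [476.3, -142.9, 245.5]
tcp_rot: [3.142, -0.0, 3.021]
contact_force: [0.5, 0.6, -0.9]
width: 14.0
grasp_force: 50.0
time_s: 13.25
position: [596.2, -117.8, 245.0]
tcp_rot: [3.141, -0.001, -2.995]
contact_force: [-1.0, -0.5, -1.2]
width: 13.4
grasp_force: 50.0
time_s: 13.88
position: [594.7, -118.5, 245.8]
tcp_rot: [-3.141, 0.0, -2.996]
contact_force: [-0.1, -0.6, -1.1]
width: 13.6
grasp_force: 50.0
13.88 [ 594.7 -118.5  245.8] [-180.     0.  -171.6] F [-0.1 -0.6 -1.1] w 13.6 g 50.0
cap
px [322. 242.] area 16757 world [ 580.2 -120.5] size [94.3 67.2] ang 7.2
white
px [151.  10.] area 1354 world [ 448.8 -259.1] size [17.5 68.3] ang 8.4
px [579. 151.] area 7517 world [482.8  99. ] size [103.8 134. ] ang 83.3
px [178. 143.] area 36720 world [ 553.  -233.9] size [191.  182.5] ang 8.4
px [463. 243.] area 1604 world [582.7   1.2] size [31.4 53.1] ang 4.0
px [583. 297.] area 1326 world [617.  115.4] size [60.  42.5] ang 12.3
catch
px [620.  10.] area 850 world [412.   51.5] size [14.6 29.3] ang 8.4
px [152.  77.] area 2010 world [ 496.6 -248.5] size [20.1 47. ] ang 8.4
px [167. 244.] area 1368 world [ 611.3 -232.8] size [20.1 42.5] ang 8.4
px [498. 288.] area 1683 world [609.   22.4] size [40.8 32.1] ang 55.5
px [584. 300.] area 1597 world [609.1  92.1] size [36.1 28.9] ang 12.1
px [636. 337.] area 112 world [633.9 141.5] size [17.   7.9] ang 19.9
```

View pics/w6.png

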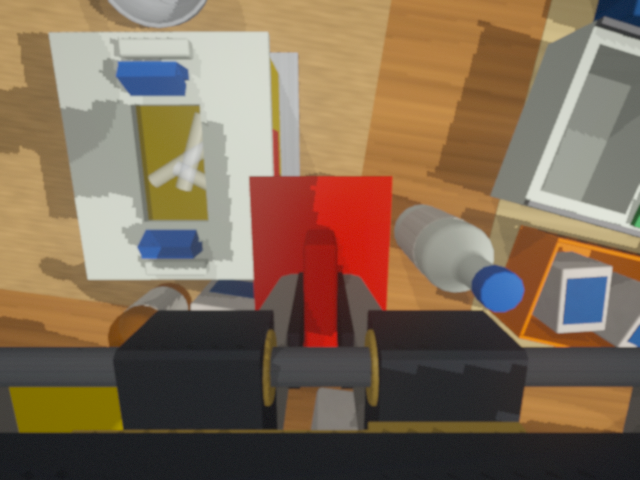

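```bash
python3 - <<'E'
from h import *
s=st();c=cams.calibration("wrist")
H=np.array([at(c,p,120) for p in((136,105),(200,104),(209,220),(147,221))]);print("hole",H.round(1).tolist(),H.mean(0),np.linalg.norm(H-np.roll(H,-1,0),axis=1))
W=np.array([at(c,p,120) for p in((50,32),(269,32),(88,280))]);print("white TL TR BL",W.round(1).tolist(),"centre",(W[1]+W[2])/2,np.linalg.norm(W[1]-W[0]),np.linalg.norm(W[2]-W[0]))
M=R.from_euler("xyz",s["tcp_rot"]).as_matrix()
for z in(-2,-4,-6):
  for p in((250,178),(391,177)):
    w=np.append(at(c,p,s["position"][2]+z),0);print(z,(M.T@(w-s["position"]))[:2].round(1))
print("rib top near-camera edge", [(M.T@(np.append(at(c,p,s["position"][2]+30),0)-s["position"]))[:2].round(1) for p in((308,235),(337,235))])
t=np.array(cams.calibration("top")["eye"])
E
```

```text
13.93 [ 594.8 -118.5  245.8] [-180.     0.  -171.6] F [ 1.1 -0.8 -0.4] w 13.7 g 50.0
hole [[513.9, -272.8], [506.0, -224.5], [594.6, -210.9], [602.9, -261.2]] [ 554.33278366 -242.32617303] [48.90631029 89.67566332 50.94214268 89.78636486]
white TL TR BL [[472.4, -336.4], [448.9, -178.1], [661.6, -309.1]] centre [ 555.24616597 -243.56543391] 160.0979275280603 191.1171958976908
-2 [ 55.1 -33. ]
-2 [55.6 32.6]
-4 [ 55.  -33.3]
-4 [55.5 33. ]
-6 [ 54.9 -33.7]
-6 [55.4 33.4]
rib top near-camera edge [array([34.9, -5.1]), array([34.9,  6.3])]
```

```bash
python3 -m creep '[{"dp":[1.5,-2.5,0],"turn":0},{"dp":[1.5,-3.5,0],"turn":0},{"dp":[1.5,-3.4,0],"turn":0},{"dp":[1.3,-2.3,1],"turn":0},{"dp":[0,0,2],"turn":0}]'
python3 -m creep '[{"dp":[0,0,2],"turn":0},{"dp":[0,0,1.5],"turn":0},{"dp":[0,0,1],"turn":0},{"dp":[0,0,0],"turn":0},{"dp":[0,0,0],"turn":0}]'
python3 - <<'E'
from h import *
need(554.4,-242.8,131.5,-171.6)
c=cams.calibration("wrist");p=cams.snapshot("wrist");cv2.imwrite("pics/w7.png",p[:,:,::-1]);p=p.astype(int);r,g,b=p[...,0],p[...,1],p[...,2]
print("white");blobs((r>150)&(g>150)&(b>145),c,120,300);print("catch");blobs((b>r*2)&(b>g*1.3),c,149,60)
print([(np.round(d["bbox"]),round(d["score"],2)) for d in finder.boxes_of("wrist","catch_near")[:3]])
E
```

```text
time_s: 14.55
position: [554.6, -244.5, 216.0]
tcp_rot: [-3.14, 0.002, -2.998]
contact_force: [-0.4, 0.6, -1.0]
width: 13.7
grasp_force: 50.0
time_s: 15.18
position: [555.2, -242.7, 171.4]
tcp_rot: [-3.141, 0.001, -2.995]
contact_force: [-0.1, 0.4, -0.7]
width: 13.7
grasp_force: 50.0
15.18 [ 555.2 -242.7  171.4] [-1.799e+02  1.000e-01 -1.716e+02] F [-0.1  0.4 -0.7] w 13.7 g 50.0
dp cm [0.08 0.01 3.99] rows 0.6 turn 0.0026493123481259317
white
px [261.  31.] area 5755 world [ 432.6 -283.9] size [38.4 80.4] ang 8.4
px [368. 168.] area 22510 world [ 523.8 -248.7] size [128.2 161. ] ang 8.4
px [224. 274.] area 3864 world [ 566.3 -304.8] size [60.8 37.7] ang 8.3
px [320. 390.] area 400 world [ 646.6 -229.5] size [ 4.7 44.3] ang 8.4
catch
px [317. 155.] area 1471 world [ 491.2 -253.9] size [10.  37.6] ang 8.4
[(array([282., 146., 360., 178.]), 0.77)]
```

View pics/w7.png

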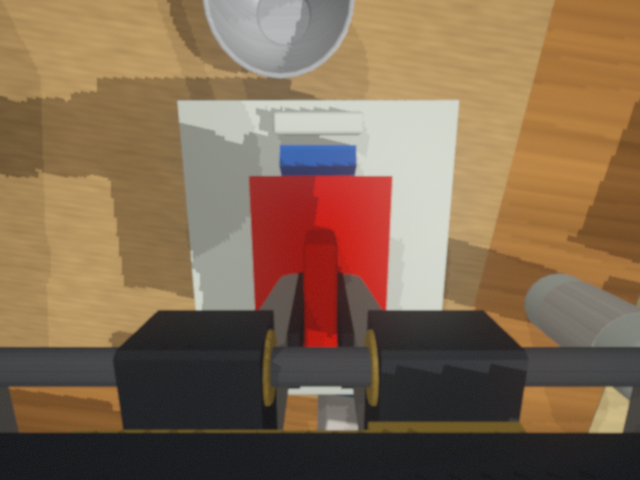

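```bash
python3 - <<'E'
from h import *
s=st();c=cams.calibration("wrist");M=R.from_euler("xyz",s["tcp_rot"]).as_matrix()
for p in((179,100),(459,100),(189,240),(450,240)):
    w=np.append(at(c,p,120),0);print((M.T@(w-s["position"]))[:2].round(1))
E
```

```text
15.28 [ 555.2 -242.9  171.6] [-1.799e+02  1.000e-01 -1.716e+02] F [-0.3 -1.3 -1. ] w 13.7 g 50.0
[ 96.1 -80.7]
[96.2 79.1]
[ 14.1 -81.8]
[14.2 80.8]
```

```bash
python3 -m creep '[{"dp":[0.1,-0.05,0.6],"turn":0},{"dp":[0,0,0.6],"turn":0},{"dp":[0,0,0.6],"turn":0},{"dp":[0,0,0.3],"turn":0},{"dp":[0,0,0],"turn":0}]'
python3 -m creep '[{"dp":[0,0,0.2],"turn":0},{"dp":[0,0,0.2],"turn":0},{"dp":[0,0,0.2],"turn":0},{"dp":[0,0,0],"turn":0},{"dp":[0,0,0],"turn":0}]'
```

```text
time_s: 15.9
position: [554.5, -243.6, 150.5]
tcp_rot: [-3.14, 0.002, -2.995]
contact_force: [1.2, 0.9, 4.2]
width: 13.8
grasp_force: 50.0
time_s: 16.52
position: [555.2, -244.3, 146.2]
tcp_rot: [-3.138, 0.003, -2.995]
contact_force: [1.0, 0.3, 10.4]
width: 13.6
grasp_force: 50.0
```

```bash
python3 -m creep '[{"dp":[0,0,0.2],"turn":0},{"dp":[0,0,0.2],"turn":0},{"dp":[0,0,0.2],"turn":0},{"dp":[0,0,0],"turn":0},{"dp":[0,0,0],"turn":0}]'
```

```text
time_s: 17.15
position: [554.1, -243.9, 137.8]
tcp_rot: [-3.14, 0.001, -2.995]
contact_force: [2.4, -2.4, 2.5]
width: 13.7
grasp_force: 50.0
```

```bash
python3 -m creep '[{"dp":[0,0,0.2],"turn":0},{"dp":[0,0,0.2],"turn":0},{"dp":[0,0,0.1],"turn":0},{"dp":[0,0,0],"turn":0},{"dp":[0,0,0],"turn":0}]'
```

```text
time_s: 17.77
position: [553.6, -243.2, 132.6]
tcp_rot: [3.142, -0.0, -2.995]
contact_force: [-0.0, 0.6, -1.1]
width: 13.8
grasp_force: 50.0
```

```bash
python3 -m creep '[{"dp":[0,0,0.1],"turn":0},{"dp":[0,0,0.1],"turn":0},{"dp":[0,0,0],"turn":0},{"dp":[0,0,0],"turn":0},{"dp":[0,0,0],"turn":0}]'
```

```text
time_s: 18.4
position: [553.8, -243.3, 131.5]
tcp_rot: [-3.141, 0.0, -2.995]
contact_force: [-3.3, 0.9, 5.3]
width: 13.7
grasp_force: 50.0
```

```bash
python3 -m creep '[{"dp":[0,0,0],"turn":0},{"dp":[0,0,0],"turn":0},{"dp":[0,0,0],"turn":0},{"dp":[0,0,0],"turn":0},{"dp":[0,0,0],"turn":0}]' -0.3
python3 -m creep '[{"dp":[0,0,-1],"turn":0},{"dp":[0,0,-3],"turn":0},{"dp":[0,0,-5],"turn":0},{"dp":[0,0,-5],"turn":0},{"dp":[2,0,-3],"turn":0}]'
python3 -m creep '[{"dp":[6,0,-2],"turn":0},{"dp":[6,0,0],"turn":0},{"dp":[4,0,0],"turn":0},{"dp":[0,0,0],"turn":0},{"dp":[0,0,0],"turn":0}]'
python3 - <<'E'
from h import *
st();ims=[]
for n,(a,b,x,y),f in(("scene",(190,390,180,490),1.9),("top",(130,330,140,480),1.9)):
    p=cams.snapshot(n);c=cams.calibration(n);q=p.astype(int);r,g,bb=q[...,0],q[...,1],q[...,2]
    print(n);blobs((r>90)&(g<r*0.4)&(bb<r*0.4),c,127,40);blobs((g>r*1.6)&(g>bb*1.2),c,76,100)
    k=cv2.resize(p[a:b,x:y,::-1],(600,290),interpolation=2);ims.append(k)
cv2.imwrite("pics/end.png",np.vstack(ims))
E
```

```text
time_s: 19.02
position: [553.7, -243.2, 130.5]
tcp_rot: [3.142, -0.0, -2.995]
contact_force: [-0.9, -0.6, -0.9]
width: 32.1
grasp_force: 0.0
time_s: 19.65
position: [535.0, -246.5, 304.7]
tcp_rot: [-3.138, 0.004, -2.994]
contact_force: [0.0, -0.7, -0.6]
width: 32.1
grasp_force: 0.0
time_s: 20.27
position: [376.9, -269.4, 321.0]
tcp_rot: [-3.141, 0.001, -2.995]
contact_force: [-0.3, 0.9, -0.6]
width: 32.1
grasp_force: 0.0
20.27 [ 376.9 -269.4  321. ] [-1.799e+02  1.000e-01 -1.716e+02] F [-0.3  0.9 -0.6] w 32.1 g 0.0
scene
px [235. 274.] area 792 world [ 552.7 -245.8] size [118.3  64.2] ang 8.4
px [181. 401.] area 1516 world [ 856.6 -371.6] size [61.6 94.5] ang 89.9
px [428. 242.] area 2282 world [491.2 274.9] size [188.9 145.8] ang 82.9
top
px [465.  89.] area 786 world [ 905.2 -372.1] size [91.5 61.8] ang 2.0
px [414. 219.] area 1040 world [ 551.4 -241.5] size [109.1  67.5] ang 8.4
px [382. 227.] area 54 world [ 529.2 -159.6] size [59.3  5.9] ang 8.4
px [212. 241.] area 3735 world [489.3 279.1] size [191.7 146.3] ang 83.2
```

View pics/end.png

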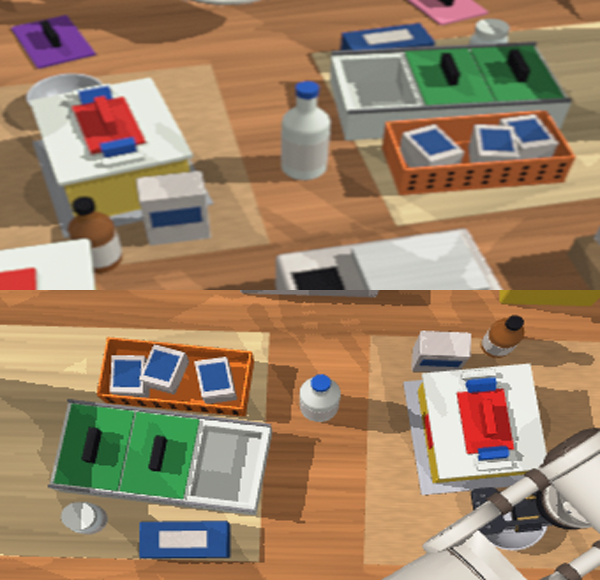

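```bash
python3 -c "
from plant import job
print(job.sign_off())"
```

```text
the job is handed in; nothing more can be done
None
```

The cap is snapped flat on the container's mouth with both catches over it; both covers lie flat on the tray (B now over the middle pocket), the swab box is in its pocket, nothing else looks disturbed in the final pictures, and the job was handed in at about 20 s.

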